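# Show the test tile from the casserole to the inspection camera

## Task

Lift the lid off the casserole by its knob and set it down gently, right way up, on the empty round bat. Then take the test tile out of the casserole and hold it in the air in front of the inspection camera for its picture: the rosette centred on the lens's line of sight, about 12 cm from the lens, its face square to the lens (tilted back as the camera looks down) and its top edge uppermost. Finish while still holding it there, motionless; do not drop the lid or the tile, do not touch the camera, and leave the casserole and everything else where they stand.

Things in the scene. Friction and masses are not known exactly. Their poses are not given: they have to be found in the camera images.
- pot: Casserole: round cream unglazed clay pot, loose, about 1.6 kg. Outer diameter 180, 80 high, wall 8; inner floor 8 above its underside; inner diameter 164 at the rim, at least 150 at the floor. Two lugs stick out 21 beyond the wall at its +y and -y sides, 58 high. Origin: centre of its underside, z up.
- lid: Loose lid on the casserole, same clay, about 0.45 kg: disc 180 in diameter, 8 thick; below it a plug 152 across, 5 deep (6 play all round in the rim); on top, central, a round knob: neck 22 across, 14 tall, then head 30 across, 24 tall. Origin: centre of the plug's underside, z up: disc top z = 13, knob head z = 27 to 51. Starts 75 above the casserole's origin.
- tile: Test tile, same clay, about 90 g, standing loose on the casserole's floor within 20 of its centre, under the lid. Upright slab 12 thick (x), 46 wide (y), 64 tall, and a foot 8 high sticking out 24 at the back (-x). Front (+x) has a raised rosette, top 18 plain. Origin: middle of slab's underside; z up. At first the rosette faces away from the robot (+x, within 40 degrees).
- rosette (a point): Centre of the raised rosette (32 across, standing out 2 to 3) on the tile's front face: 28 above the tile's underside, in the middle of its width, 8 in front of the slab's middle plane. Axes as the tile's.
- bat: The empty bat for the lid: a round off-white plaster disc 210 in diameter, 12 thick, lying fixed on the table. Casserole and bat stand on either side (left or right) of the robot's middle line. Origin: centre of its underside.
- camera_stand: Inspection camera's stand, fixed, far side of the table near the middle: dark round foot 100 across, 12 high, steel post 16 thick, tilting head at 240 high: a black box about 65 x 62 x 44 with a lens tube 36 across and 28 long, looking towards the robot and somewhat down. Origin: centre of the foot's underside; -x is the side it looks to.
- lens (a point): Centre of the front of the camera's lens tube, 65 from the head's tilt axis. It looks along this frame's -x, towards the robot's side and 6 to 29 degrees down; y is level, z the picture's upright. Shown rightly, the tile's x, y, z axes are parallel to these and the rosette is at x = -120, y = 0, z = 0 in this frame.
- cup: Bystander: small clay cup, 60 in diameter, 58 high, loose, between casserole and bat. Origin: centre of the underside.
- bowl: Bystander: small clay bowl, 84 in diameter, 40 high, loose, before the camera stand. Origin: centre of the underside.
- vase: Bystander: clay vase, 70 in diameter, 125 high, loose, at the left back. Origin: centre of the underside.
- spray: Bystander: green spray bottle, 76 in diameter, 182 high, loose, at the right back. Origin: centre of the underside.
- rib: Bystander: flat wooden modelling rib, 20 x 130 (along y) x 8 high, loose, nearest to the robot. Origin: centre of the underside.
Not all that is in view belongs to the job. Of the things that look like the bat, the smaller one is meant. Leave any turquoise look-alike of the lid alone.

How it is judged:
By the outcome, as a careful person would: the job done as asked, in the order asked, and still so for the second after the job is handed in, while the arm keeps its last pose, push and grip.
It also fails if it takes over 64 s, if anything falls off the work surface, if the arm or the gripper's body presses on something with over 40 N, if the wrist force passes 120 N, or if a joint passes its speed limit or range.

## Robot

A 6-joint arm with a two-finger parallel gripper is mounted at the origin on the work surface. World frame = base frame: x ahead of the robot, y to its left, z up, the work surface at z = 0. Lengths are in mm, angles in rad, forces in N, time in s.
With the tool pointing down it reaches from about 325 to 925 mm from the base axis. Payload 3.1 kg.
Tool frame: the origin (TCP) lies where the fingers leave the gripper's body, on its centre line; the fingertips stand 73 mm ahead of it and the grasp point (between the pads) lies 54 mm ahead of it; z points along the fingers, y is the line along which they close (so a half turn about z gives the same grasp; the last joint's range is limited). The gripper opens to 85 mm and grips with 20 to 120 N. Pads are 22 mm wide; open, the fingers measure 114 mm over their backs; the gripper's body (76 mm by 85 mm) begins 54 mm behind the grasp point. The pads swing forward as they close: fully open they stand 13 mm farther back than shut.
Start: joints at [1.058, 0.217, 1.613, -0, 1.311, -0.112], TCP at [243.83, 575.488, 303.9] pointing down, gripper open.
Joint ranges: [-2.75, 2.75], [-0.78, 2.1], [0.31, 2.55], [-1.13, 4.27], [0.13, 2.63], [-2.58, 2.58]. Speed limits (rad/s): [2.79, 2.79, 3.14, 3.14, 3.14, 3.14].

## Interface

Orientations are given as a unit quaternion [x, y, z, w].
In Python, from workcell import env gives the robot as it stands. The module is installed in compiled form; this text tells all that it offers.
- The arm moves only by the tool carry_out, never from a script. Its argument "deltas" is a list of rows, each a list of 3 entries, a list of its own where there are three numbers: the shift along the world's x, y, z scaled (see below), then the turn about the world's z scaled (see below), then the closure, from -1 (fully open) to 1 (shut), so that 0 is half open. In form: [[[x, y, z], twist, claw], ...]. A call has 1 to 12 rows; each row shifts and turns the commanded pose from where the row before left it; what a row does not reach is not made up. The controller multiplies each number of a shift by 4 cm and each number of a turn by 0.08 rad. A row lasts 1/12 s, in which the tool goes at most 41.7 mm and 7.16 degrees, less where a joint would pass 70% of its speed; a pose out of reach is approached as far as the arm can. A call with a number of a shift or a turn outside -1 to 1 is refused whole. A call with a gripper value outside its range is refused whole. The fingers move at their own pace and stop on an object; the grip force is fixed at half the most. Time passes only in rows, so rows that do not move let the fingers close. It gives the time, the measured TCP pose, the force, the opening and the grip force at its end, in the units of the state.
- env.observe(): the state, without advancing time (a new reading comes with each control period).
- env.get_image(name): name is "scene" or "top" or "wrist"; returns a dict with "pixels" (400x640x3 uint8, blue, green, red), "mtx" (3x3 intrinsics, pixels), "R" (3x3) and "t" (3): a world point X has camera coordinates R X + t; the wrist camera has in their place "mount" (4x4, takes a point from camera to tool coordinates, whose origin is the TCP and whose axes are the flange's). Camera axes: x right, y down, z forward; pixel columns grow to the right and rows downward; lengths in mm; the calibration is good to about 2 mm. A picture is of the moment at which its call begins: read the wrist's pose just before it. There is no depth.
- env.close_job(): hands the job in; it is judged then, once.
Trained networks look in the newest picture that a camera, given by its name, has taken for a name from the list of things; names that differ only in an ending like _2 or _b are one class to them, and where a whole thing is asked for, a point or a joint stands for the part that bears it (a point fixed in the world has none). Each returns a list of dicts, best first, with "confidence" (0 to 1); they miss things now and then, are a little off and sometimes report something else, mostly with a low value. They report only what shows in the picture. A call takes as long as a camera call. They do not tell look-alikes from the thing itself.
- env.find_in(camera, target): "rect" ([left, top, right, bottom] as shares, 0 to 1, of the picture: columns of its width, rows of its height, round what is visible of it).
- env.trace(camera, target): "mask" (400x640 bool, what is visible of it) and "rect" ([left, top, right, bottom] as shares, 0 to 1, of the picture: columns of its width, rows of its height, round what is visible of it).
- env.place_of(camera, target): "location" ([column, row] as shares, 0 to 1, of the picture: columns of its width, rows of its height: a listed point, or the origin of a listed thing).
The state is a dict: "time": time; "joint_pos": joint angles; "joint_velocities": joint speeds; "tau": joint torques, N m; "ee_pos": TCP position; "orientation": TCP orientation; "ft_force": force on the tool from outside, world axes, zero at the start; "torque": the same for the moment, N m; "gripper_width": opening from 0.0 (shut) to 1.0 (fully open); "grasp_force": force on a finger pad.
Only numpy, scipy, OpenCV 4.12 (cv2) and the standard library are available. Lean on these libraries where they do the work, as an engineer would, in place of code of your own. Each camera call takes 0.05 s, during which the arm holds its last target. There are 200 camera calls.

## Working session

There is one attempt and no reset: what is moved stays moved. The work goes in short steps, Python scripts to look and compute and a tool call to move; the robot and the scene stay as the last step left them, time stands still between calls to the robot, and variables do not carry over. Pictures are saved under pics/ and viewed, at most 10 in all, crops included, and the job is handed in when it is done.

Besides the shell and the picture viewer there is one more tool, called as name(argument=value, ...) on one line, values as JSON. carry_out: Moves the arm, as the interface text tells. Its arguments: {"type":"object","properties":{"deltas":{"type":"array"}},"required":["deltas"]}

```bash
mkdir -p pics; cat > h.py <<'E'
import numpy as np, cv2
from scipy.spatial.transform import Rotation as Ro
from workcell import env
W=np.array([640,400.])
def cam(n):
    s=env.observe(); g=env.get_image(n)
    K=np.array(g["mtx"],float)
    if n=="wrist":
        M=np.array(g["mount"]); T=np.eye(4); T[:3,:3]=Ro.from_quat(s["orientation"]).as_matrix(); T[:3,3]=s["ee_pos"]
        C=T@M; R=C[:3,:3].T; t=-R@C[:3,3]
    else: R=np.array(g["R"]); t=np.array(g["t"]).ravel()
    return dict(img=g["pixels"],K=K,R=R,t=t,n=n)
def ray(c,px):
    d=c["R"].T@np.linalg.inv(c["K"])@np.array([px[0],px[1],1.]); o=-c["R"].T@c["t"]; return o,d/np.linalg.norm(d)
def at_z(c,px,z):
    o,d=ray(c,px); return o+d*(z-o[2])/d[2]
def proj(c,X):
    p=c["K"]@(c["R"]@np.asarray(X,float)+c["t"]); return p[:2]/p[2]
def tri(rays):
    A=sum(np.eye(3)-np.outer(d,d) for o,d in rays); b=sum((np.eye(3)-np.outer(d,d))@o for o,d in rays)
    return np.linalg.solve(A,b)
E
python3 - <<'E'
from h import *
np.set_printoptions(precision=1,suppress=True)
C={n:cam(n) for n in("scene","top")}
for n,c in C.items(): cv2.imwrite(f"pics/{n}0.png",c["img"]); print(n,-c["R"].T@c["t"])
for k in ["pot","lid","bat","camera_stand","lens","cup","bowl","vase","spray","rib"]:
    P={}
    for n in C:
        r=env.place_of(n,k)[:3]; P[n]=[(np.array(x["location"])*W,x["confidence"]) for x in r]
        print(k,n,[(np.round(p).tolist(),round(q,2),at_z(C[n],p,0)[:2].round().tolist()) for p,q in P[n]])
    if P["scene"] and P["top"]:
        print("   tri",tri([ray(C[n],P[n][0][0]) for n in C]))
print(env.observe())
E
```

```text
scene [1169.4  -91.7  966.7]
top [ 398.4   18.5 1199.9]
pot scene [([239.0, 262.0], 0.63, [537.0, -261.0])]
pot top []
lid scene [([234.0, 247.0], 0.92, [486.0, -277.0]), ([239.0, 199.0], 0.65, [296.0, -268.0])]
lid top [([421.0, 189.0], 0.9, [547.0, -285.0]), ([415.0, 282.0], 0.85, [290.0, -257.0])]
   tri [ 537.9 -264.8   73.8]
bat scene [([418.0, 234.0], 0.95, [500.0, 271.0]), ([402.0, 160.0], 0.73, [176.0, 303.0])]
bat top [([222.0, 211.0], 0.84, [496.0, 271.0]), ([213.0, 324.0], 0.59, [190.0, 297.0])]
   tri [496.7 272.   -3.9]
camera_stand scene [([344.0, 329.0], 0.56, [768.0, 7.0])]
camera_stand top [([317.0, 115.0], 0.74, [765.0, 3.0]), ([197.0, 141.0], 0.37, [696.0, 340.0])]
   tri [766.4   5.2  -2.6]
lens scene [([335.0, 231.0], 0.74, [459.0, 24.0]), ([351.0, 267.0], 0.56, [591.0, 52.0])]
lens top []
cup scene [([335.0, 232.0], 0.94, [464.0, 24.0]), ([323.0, 210.0], 0.42, [373.0, -2.0])]
cup top [([314.0, 219.0], 0.88, [469.0, 17.0])]
   tri [469.4  20.    7.8]
bowl scene [([337.0, 270.0], 0.62, [595.0, 12.0]), ([333.0, 232.0], 0.53, [465.0, 19.0])]
bowl top [([318.0, 170.0], 0.7, [607.0, 2.0])]
   tri [604.6   6.1  17.6]
vase scene [([463.0, 287.0], 0.79, [686.0, 346.0])]
vase top [([196.0, 143.0], 0.8, [690.0, 343.0])]
   tri [689.1 342.6   5.5]
spray scene [([207.0, 316.0], 0.89, [693.0, -340.0])]
spray top [([439.0, 132.0], 0.82, [707.0, -345.0])]
   tri [ 702.4 -337.    18.9]
rib scene [([320.0, 208.0], 0.71, [363.0, -11.0])]
rib top [([322.0, 255.0], 0.82, [370.0, -3.0])]
   tri [369.4  -7.1   6.4]
{'time': 1.1, 'joint_pos': array([ 1.1,  0.2,  1.6, -0. ,  1.3, -0.1]), 'joint_velocities': array([-0.,  0., -0., -0.,  0., -0.]), 'tau': array([ -0. , -39.7, -30.4,  -0. ,   0. ,   0. ]), 'ee_pos': array([243.8, 575.5, 303.9]), 'orientation': array([ 0.2,  1. , -0. ,  0. ]), 'ft_force': array([ 0.1, -0.2,  0. ]), 'torque': array([0., 0., 0.]), 'grasp_force': 0.0, 'gripper_width': 1.0012815809524291}
```

View pics/scene0.png

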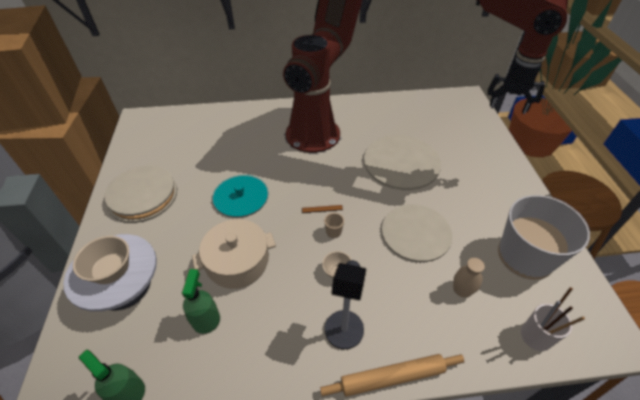

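View pics/top0.png

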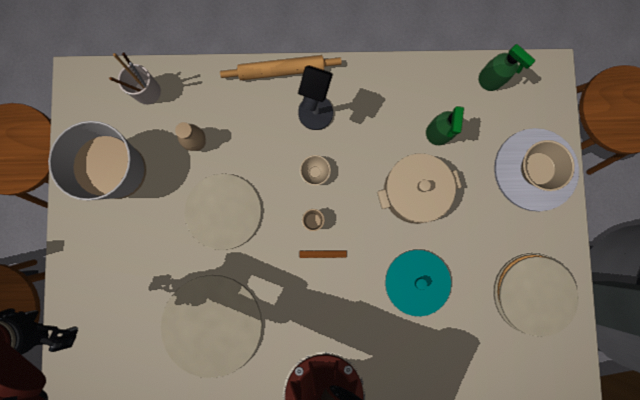

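Scene: cream casserole at top (421,189) with the cream knob lid. Lid look-alike: turquoise at top (418,282). Bat candidates: small round disc at top (222,211), bigger disc at (213,324), slab stack at (537,293), and wheel plate at (537,170). I choose the cream lid, and the small disc as bat (about (497,271)). I'll move toward the lid, stopping on the way to view the camera.

carry_out(deltas=[[[0.33, -0.94, 0], 0, -1], [[0.33, -0.94, 0], 0, -1], [[0.33, -0.94, 0], 0, -1], [[0.33, -0.94, 0], 0, -1], [[0.33, -0.94, 0], 0, -1], [[0.33, -0.94, 0], 0, -1], [[0.33, -0.94, 0], 0, -1], [[0.33, -0.94, 0], 0, -1], [[0.33, -0.94, 0], 0, -1], [[0.33, -0.94, 0], 0, -1], [[0.33, -0.94, 0], 0, -1], [[0.33, -0.94, 0], 0, -1]])

```text
time: 2.1
ee_pos: [402.4, 122.5, 304.4]
orientation: [0.199, 0.98, 0.0, 0.001]
ft_force: [-0.6, -0.4, 0.1]
gripper_width: 0.997
grasp_force: 0.0
```

```bash
python3 - <<'E'
from h import *
np.set_printoptions(precision=2,suppress=True)
c=cam("wrist"); cv2.imwrite("pics/w1.png",c["img"])
print(env.get_image("wrist")["mount"],c["K"]); print(-c["R"].T@c["t"],c["R"].T[:,2])
s=env.observe(); print(s["ee_pos"],s["orientation"],Ro.from_quat(s["orientation"]).as_matrix())
for k in ("lens","camera_stand","lid","tile"): print(k,[(np.array(r["location"])*W,r["confidence"]) for r in env.place_of("wrist",k)])
E
```

```text
[[  0.    -0.95  -0.3   76.1 ]
 [  1.     0.     0.    -0.57]
 [ -0.    -0.3    0.95 -69.52]
 [  0.     0.     0.     1.  ]] [[339.1    0.   321.05]
 [  0.   339.1  204.08]
 [  0.     0.     1.  ]]
[332.03 151.6  373.81] [ 0.28 -0.12 -0.95]
[403.95 119.58 304.49] [ 0.2   0.98 -0.    0.  ] [[-0.92  0.4   0.  ]
 [ 0.4   0.92 -0.  ]
 [-0.   -0.   -1.  ]]
lens []
camera_stand [(array([307.39, 334.8 ]), 0.67)]
lid []
tile []
```

carry_out(deltas=[[[0.33, -0.96, 0], 0, -1], [[0.33, -0.96, 0], 0, -1], [[0.33, -0.96, 0], 0, -1], [[0.33, -0.96, 0], 0, -1], [[0.33, -0.96, 0], 0, -1], [[0.33, -0.96, 0], 0, -1], [[0.33, -0.96, 0], 0, -1], [[0.33, -0.96, 0], 0, -1], [[0.33, -0.96, 0], 0, -1], [[0.33, -0.96, 0], 0, -1], [[0, 0, 0], 0, -1]])

```text
time: 3.32
ee_pos: [536.8, -263.9, 303.3]
orientation: [0.2, 0.98, -0.002, 0.001]
ft_force: [0.5, 0.3, 0.5]
gripper_width: 0.999
grasp_force: 0.0
```

```bash
python3 - <<'E'
from h import *
np.set_printoptions(precision=1,suppress=True)
T=cam("top"); S=cam("scene"); w=cam("wrist"); cv2.imwrite("pics/w2.png",w["img"])
print(env.observe()["ee_pos"])
C={"top":T,"scene":S,"wrist":w}; rr=[]
for n,c in C.items():
    for k in ("lid","pot"):
        for r in env.place_of(n,k)[:2]:
            p=np.array(r["location"])*W; print(n,k,p,round(r["confidence"],2),at_z(c,p,75 if k=="lid" else 0))
            if k=="lid" and r["confidence"]>.8 and n!="x": rr.append((n,ray(c,p)))
    for r in env.trace(n,"lid")[:1]: print(np.array(r["rect"])*np.tile(W,2))
E
```

```text
[ 534.8 -257.9  303.1]
top lid [420.1 188.7] 0.81 [ 537.5 -263.4   75. ]
top pot [321.  251.8] 0.42 [377.6  -0.3   0. ]
[386.7 155.  457.1 220.1]
scene lid [236.4 246.6] 0.97 [ 537.5 -256.8   75. ]
scene lid [241.4 197.7] 0.75 [ 361.1 -247.4   75. ]
scene pot [239.1 260.1] 0.93 [ 532.1 -261.6   -0. ]
[198.5 219.5 266.2 278. ]
wrist lid [320.9 194. ] 0.79 [ 541.5 -261.9   75. ]
[143.8   3.4 286.   35. ]
```

View pics/w2.png

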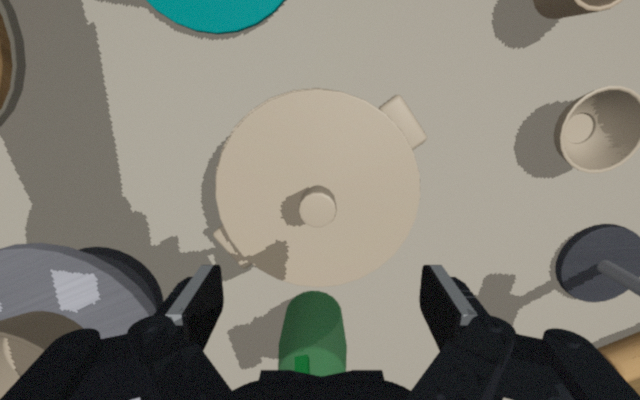

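```bash
python3 - <<'E'
from h import *
np.set_printoptions(precision=1,suppress=True)
for i in range(2):
    print(env.observe()["ee_pos"]); w=cam("wrist")
g=cv2.cvtColor(w["img"],6); g=cv2.medianBlur(g,5)
h=cv2.HoughCircles(g[150:260,250:400],cv2.HOUGH_GRADIENT,1,30,param1=60,param2=12,minRadius=13,maxRadius=26); print(h[0][:3] if h is not None else None)
for z in (126,102): print(at_z(w,(317,209),z))
for r in env.trace("wrist","lid")[:3]: print(np.array(r["rect"])*np.tile(W,2),r["confidence"])
E
```

```text
[ 534.2 -259.1  304.2]
[ 534.2 -259.3  304.2]
[[68.5 60.5 18.6]]
[ 537.8 -264.7  126. ]
[ 545. -268.  102.]
[217.7  90.8 424.7 287.2] 0.81
[145.2   3.6 286.5  37.4] 0.59
```

carry_out(deltas=[[[0.1, -0.13, -0.8], 0, -1], [[0, 0, -1], 0, -1], [[0, 0, -0.8], 0, -1], [[0, 0, -0.5], 0, -1], [[0, 0, -0.2], 0, -0.5], [[0, 0, 0], 0, 0.2], [[0, 0, 0], 0, 1], [[0, 0, 0], 0, 1], [[0, 0, 0], 0, 1], [[0, 0, 0], 0, 1], [[0, 0, 0], 0, 1]])

```text
time: 4.98
ee_pos: [540.0, -265.6, 175.0]
orientation: [0.199, 0.98, -0.0, 0.003]
ft_force: [-0.1, 1.5, 6.7]
gripper_width: 0.328
grasp_force: 60.0
```

carry_out(deltas=[[[0, 0, 0.3], 0, 1], [[0, 0, 0.5], 0, 1], [[0, 0, 0.5], 0, 1], [[0, 0.3, 0.2], 0, 1], [[0, 0.6, 0], 0, 1], [[-0.1, 0.9, 0], 0, 1], [[-0.1, 0.95, 0], 0, 1], [[-0.1, 0.95, 0], 0, 1], [[-0.1, 0.95, 0], 0, 1], [[-0.1, 0.95, 0], 0, 1], [[-0.1, 0.95, 0], 0, 1], [[-0.1, 0.95, 0], 0, 1]])

```text
time: 5.98
ee_pos: [508.3, 37.4, 231.1]
orientation: [0.199, 0.98, -0.0, -0.001]
ft_force: [1.1, -0.0, -4.6]
gripper_width: 0.332
grasp_force: 59.9
```

carry_out(deltas=[[[-0.1, 0.95, 0], 0, 1], [[-0.1, 0.95, 0], 0, 1], [[-0.1, 0.95, 0], 0, 1], [[-0.1, 0.95, 0], 0, 1], [[-0.1, 0.9, 0], 0, 1], [[0, 0.7, 0], 0, 1], [[0, 0.4, 0], 0, 1], [[0, 0.1, 0], 0, 1], [[0, 0, 0], 0, 1], [[0, 0, 0], 0, 1]])

```text
time: 6.82
ee_pos: [489.3, 270.6, 231.1]
orientation: [0.199, 0.98, -0.001, -0.001]
ft_force: [0.9, 0.2, -5.3]
gripper_width: 0.331
grasp_force: 60.1
```

```bash
python3 - <<'E'
from h import *
np.set_printoptions(precision=1,suppress=True)
for n in ("top","scene"):
    c=cam(n); print(env.observe()["ee_pos"],env.observe()["ft_force"])
    for r in env.trace(n,"bat")[:2]: print(n,"bat",np.array(r["rect"])*np.tile(W,2),r["confidence"])
    for k in ("lid","bat"):
      for r in env.place_of(n,k)[:2]:
        p=np.array(r["location"])*W; print(n,k,p,round(r["confidence"],2),at_z(c,p,135 if k=="lid" else 0))
E
```

```text
[489.6 270.1 231.3] [-0.6 -0.3 -4.2]
top bat [218.5 176.6 263.2 249. ] 0.92
top bat [174.3 121.4 205.4 152.4] 0.5
top lid [211.6 211.5] 0.83 [484.6 268.3 135. ]
top lid [416.3 281.5] 0.83 [ 302.5 -228.8  135. ]
[490.4 270.  231.8] [-0.7  0.6 -4.1]
scene bat [379.1 211.3 452.1 263.6] 0.63
scene bat [364.4 135.8 425.9 188.4] 0.59
scene lid [427.9 204.6] 0.97 [499.1 274.6 135. ]
scene lid [241.9 197.1] 0.88 [ 413.4 -235.5  135. ]
scene bat [412.1 235.2] 0.88 [502.6 252.3   0. ]
scene bat [399.5 162.1] 0.6 [186.8 290.4   0. ]
```

carry_out(deltas=[[[0.1, 0.02, -0.4], 0, 1], [[0.1, 0, -0.7], 0, 1], [[0, 0, -0.7], 0, 1], [[0, 0, -0.5], 0, 1], [[0, 0, -0.25], 0, 1], [[0, 0, -0.12], 0, 1], [[0, 0, -0.08], 0, 1], [[0, 0, -0.05], 0, 1], [[0, 0, 0], 0, 1], [[0, 0, 0], 0, 1]])

```text
time: 8.05
ee_pos: [499.3, 272.3, 121.4]
orientation: [0.199, 0.98, 0.001, 0.001]
ft_force: [-0.3, -0.4, -5.3]
gripper_width: 0.329
grasp_force: 60.2
```

carry_out(deltas=[[[0, 0, -0.06], 0, 1], [[0, 0, -0.05], 0, 1], [[0, 0, -0.04], 0, 1], [[0, 0, 0], 0, 1], [[0, 0, 0], 0, 1]])

```text
time: 8.47
ee_pos: [498.0, 271.8, 113.7]
orientation: [0.199, 0.98, -0.0, -0.0]
ft_force: [-0.3, 0.0, -4.4]
gripper_width: 0.328
grasp_force: 60.2
```

carry_out(deltas=[[[0, 0, -0.03], 0, 1], [[0, 0, -0.02], 0, 1], [[0, 0, 0], 0, 1], [[0, 0, 0], 0, 1]])

```text
time: 8.8
ee_pos: [498.3, 271.9, 112.1]
orientation: [0.199, 0.98, 0.0, 0.0]
ft_force: [-1.1, -0.6, -3.9]
gripper_width: 0.328
grasp_force: 60.3
```

carry_out(deltas=[[[0, 0, -0.03], 0, 1], [[0, 0, -0.02], 0, 1], [[0, 0, 0], 0, 1], [[0, 0, 0], 0, 1]])

```text
time: 9.13
ee_pos: [498.4, 272.0, 112.0]
orientation: [0.199, 0.98, -0.0, -0.0]
ft_force: [-6.3, -2.1, 8.9]
gripper_width: 0.332
grasp_force: 61.6
```

carry_out(deltas=[[[0, 0, 0], 0, 0.2], [[0, 0, 0], 0, -0.4], [[0, 0, 0], 0, -1], [[0, 0, 0], 0, -1], [[0, 0, 0], 0, -1], [[0, 0, 0.4], 0, -1], [[0, 0, 0.8], 0, -1], [[0, -0.3, 1], 0, -1], [[0, -0.6, 1], 0, -1], [[0, -0.9, 1], 0, -1], [[0.2, -0.9, 0.5], 0, -1], [[0.4, -0.9, 0], 0, -1]])

```text
time: 10.13
ee_pos: [524.2, 138.8, 290.9]
orientation: [0.198, 0.98, 0.002, 0.005]
ft_force: [1.9, 0.4, 0.3]
gripper_width: 0.999
grasp_force: 0.0
```

carry_out(deltas=[[[0.38, -0.4, 0.4], 1, -1], [[0.38, -0.4, 0.4], 1, -1], [[0.38, -0.4, 0.4], 1, -1], [[0.38, -0.4, 0.4], 1, -1], [[0.38, -0.4, 0.4], 1, -1], [[0, 0, 0], 0.1, -1], [[0, 0, 0], 0, -1]])

```text
time: 10.72
ee_pos: [599.1, 58.1, 365.4]
orientation: [-0.002, 1.0, 0.0, 0.001]
ft_force: [-0.6, -0.4, -0.2]
gripper_width: 1.0
grasp_force: 0.0
```

```bash
cat > lens.py <<'E'
from h import *
import sys,pickle
np.set_printoptions(precision=1,suppress=True)
w=cam("wrist"); s=env.observe(); print(s["ee_pos"],Ro.from_quat(s["orientation"]).as_euler("zyx")); n=sys.argv[1]
cv2.imwrite(f"pics/lens{n}.png",w["img"]); pickle.dump(w,open(f"lens{n}.pkl","wb"))
for k in ("lens","camera_stand"): print(k,[(np.array(r["location"])*W,r["confidence"]) for r in env.place_of("wrist",k)[:3]])
E
python3 lens.py A
```

```text
[598.   58.8 364. ] [ 3.1 -0.  -3.1]
lens [(array([279.8, 345.3]), 0.82)]
camera_stand [(array([282.7, 276.3]), 0.72)]
```

carry_out(deltas=[[[0, -0.7, 0], 0, -1], [[0, -0.9, 0], 0, -1], [[0, -0.7, 0], 0, -1], [[0, -0.3, 0], 0, -1], [[0, 0, 0], 0, -1], [[0, 0, 0], 0, -1]])

```text
time: 11.37
ee_pos: [597.6, -44.4, 363.5]
orientation: [-0.003, 1.0, 0.001, -0.001]
ft_force: [-0.0, -0.0, 0.1]
gripper_width: 0.999
grasp_force: 0.0
```

```bash
python3 lens.py B; python3 -c "
import cv2,numpy as np
a=[cv2.convertScaleAbs(cv2.imread(f'pics/lens{n}.png')[200:400,170:470],alpha=2.0,beta=20) for n in 'AB']
cv2.imwrite('pics/lensAB.png',cv2.resize(np.vstack(a),None,fx=1.5,fy=1.5,interpolation=2))"
```

```text
[597.7 -43.8 363.7] [ 3.1 -0.  -3.1]
lens [(array([409.4, 353. ]), 0.57)]
camera_stand [(array([354.3, 280. ]), 0.72)]
```

View pics/lensAB.png

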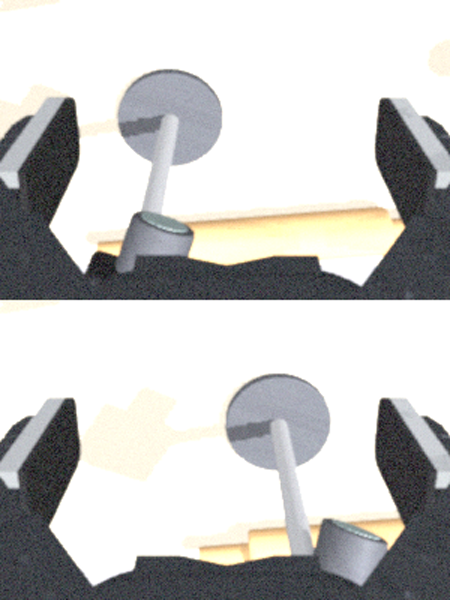

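Lens front disc shows in both views (≈(281,347) and (408,353)), agreeing with the network.

```bash
python3 - <<'E'
from h import *
import pickle
np.set_printoptions(precision=2,suppress=True)
A,B=[pickle.load(open(f"lens{n}.pkl","rb")) for n in "AB"]
L=tri([ray(A,(280.5,346)),ray(B,(408,353))]); F=tri([ray(A,(283,277.5)),ray(B,(355,281))])
print("lens",L,"foot",F,proj(A,L),proj(B,L),"foot z0",at_z(A,(283,277),6),at_z(B,(354.5,280.5),6))
for f in (F,):
    ax=np.array([f[0],f[1],240]); v=L-ax; print(v,np.linalg.norm(v),"yaw",np.degrees(np.arctan2(-v[1],-v[0])),"pitch",np.degrees(np.arcsin(-v[2]/65)))
# ellipse of the lens face
for n,c,x in (("A",A,281),("B",B,408)):
    im=cv2.cvtColor(c["img"],6)[325:380,x-40:x+40]; cv2.imwrite(f"pics/l{n}c.png",cv2.resize(im,None,fx=6,fy=6,interpolation=2))
E
```

```text
lens [714.16  25.74 209.6 ] foot [766.39   4.93   8.72] [280.41 347.09] [407.94 351.89] foot z0 [766.78   4.65   6.  ] [767.52   4.52   6.  ]
[-52.23  20.81 -30.4 ] 63.913764850246714 yaw -21.721035489402826 pitch 27.881357739876506
```

carry_out(deltas=[[[-0.25, -0.9, -0.2], 0, -1], [[-0.25, -0.92, -0.3], 0, -1], [[-0.25, -0.92, -0.4], 0, -1], [[-0.25, -0.92, -0.4], 0, -1], [[-0.25, -0.92, -0.3], 0, -1], [[-0.25, -0.9, -0.3], 0, -1], [[0, 0, 0], 0, -1], [[0, 0, 0], 0, -1]])

```text
time: 12.18
ee_pos: [537.5, -264.7, 287.1]
orientation: [-0.002, 1.0, 0.001, -0.001]
ft_force: [1.0, 0.9, 0.2]
gripper_width: 0.995
grasp_force: 0.0
```

```bash
python3 - <<'E'
from h import *
import pickle
np.set_printoptions(precision=1,suppress=True)
w=cam("wrist"); s=env.observe(); print(s["ee_pos"],s["orientation"]); pickle.dump(w,open("tileA.pkl","wb"))
for k in ("tile","pot"):
    for r in env.place_of("wrist",k)[:3]: print(k,np.array(r["location"])*W,r["confidence"],at_z(w,np.array(r["location"])*W,8))
r=env.trace("wrist","tile")
for q in r[:2]:
    print(np.array(q["rect"])*np.tile(W,2),q["confidence"])
cv2.imwrite("pics/tileA.png",cv2.resize(w["img"][80:330,170:470],None,fx=2.4,fy=2.4,interpolation=2))
E
```

```text
[ 538.3 -263.7  288. ] [-0.  1.  0. -0.]
tile [326.2 174.8] 0.88 [ 537.5 -259.1    8. ]
pot [319.  177.5] 0.8 [ 540.5 -266.7    8. ]
pot [564.8 226. ] 0.29 [593.6   4.1   8. ]
[306.1 148.6 357.3 201. ] 0.7
```

View pics/tileA.png

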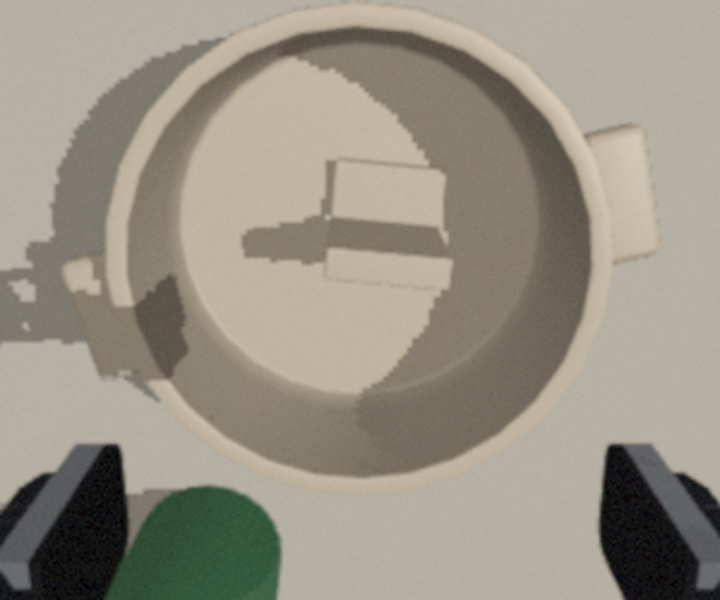

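Tile in the pot: foot at crop (385,190), slab back dark at (385,235), slab top strip with corners ≈(328,248),(452,261),(448,290),(326,277). Front faces away (+x), as described.

```bash
python3 - <<'E'
from h import *
import pickle
np.set_printoptions(precision=1,suppress=True)
w=pickle.load(open("tileA.pkl","rb"))
P=[at_z(w,(170+x/2.4,80+y/2.4),72) for x,y in ((328,248),(452,261),(448,290),(326,277))]
for p in P: print(p)
P=np.array(P); y=(P[1]+P[2]-P[0]-P[3])/2; print(P.mean(0),np.linalg.norm(y),np.linalg.norm(P[0]-P[3]),np.degrees(np.arctan2(-y[0],y[1])))
for z in (66,80):
    q=[at_z(w,(170+x/2.4,80+yy/2.4),z) for x,yy in ((328,248),(452,261))]; print(z,np.linalg.norm(q[1]-q[0]))
E
```

```text
[ 531.2 -277.1   72. ]
[ 535.7 -232.3   72. ]
[ 546.7 -233.4   72. ]
[ 542.  -277.9   72. ]
[ 538.9 -255.2   72. ] 44.89484570322562 10.865626024780322 -5.937527137272658
66 45.95727762071503
80 43.74422385022926
```

carry_out(deltas=[[[0.03, 0.2, -0.5], -1, -1], [[0, 0, -0.8], -0.3, -1], [[0, 0, -0.9], 0, -1], [[0, 0, -0.9], 0, -1], [[0, 0, -0.7], 0, -1], [[0, 0, -0.4], 0, -1], [[0, 0, -0.2], 0, -1], [[0, 0, -0.05], 0, -1], [[0, 0, 0], 0, -1], [[0, 0, 0], 0, -1]])

```text
time: 13.22
ee_pos: [540.9, -256.6, 112.4]
orientation: [0.048, 0.999, -0.001, 0.002]
ft_force: [-1.1, -0.7, 1.2]
gripper_width: 1.0
grasp_force: 0.0
```

```bash
python3 - <<'E'
from h import *
w=cam("wrist"); s=env.observe(); print(s["ee_pos"],s["orientation"],s["ft_force"])
R=Ro.from_quat(s["orientation"]).as_matrix(); print(np.degrees(np.arctan2(R[1,1],R[0,1]))-90)
cv2.imwrite("pics/g1.png",cv2.resize(w["img"][150:400,120:520],None,fx=1.8,fy=1.8,interpolation=2))
E
```

```text
[ 540.95260931 -256.87175276  112.61418939] [ 0.04809071  0.99884085 -0.00100808  0.00179805] [ 0.76317925 -0.08869564 -0.24233113]
-5.5131218558028365
```

View pics/g1.png

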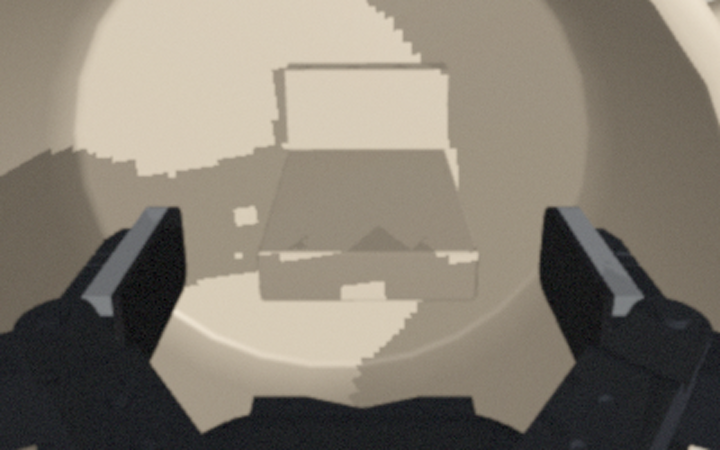

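carry_out(deltas=[[[-0.02, 0.03, 0], 0, -0.5], [[0, 0, 0], 0, -0.1], [[0, 0, 0], 0, 1], [[0, 0, 0], 0, 1], [[0, 0, 0], 0, 1], [[0, 0, 0], 0, 1], [[0, 0, 0], 0, 1]])

```text
time: 13.85
ee_pos: [539.3, -255.6, 111.4]
orientation: [0.048, 0.999, -0.0, 0.001]
ft_force: [0.8, -0.4, 5.3]
gripper_width: 0.529
grasp_force: 61.8
```

carry_out(deltas=[[[0, 0, 0.3], 0, 1], [[0, 0, 0.7], 0, 1], [[0, 0, 0.9], 0, 1], [[0, 0.2, 0.8], 0, 1], [[0, 0.5, 0.2], 0, 1], [[0, 0.8, 0], 0, 1], [[0, 0.9, 0], 0, 1], [[0, 0.9, 0], 0, 1], [[0, 0.9, 0], 0, 1], [[0, 0.9, 0], 0, 1], [[0, 0.9, 0], -0.5, 1], [[0, 0.9, 0], -1, 1]])

```text
time: 14.85
ee_pos: [537.4, 22.5, 226.0]
orientation: [0.11, 0.994, -0.0, -0.001]
ft_force: [0.2, -0.4, -1.0]
gripper_width: 0.527
grasp_force: 61.4
```

carry_out(deltas=[[[0.1, 0.9, 0], -1, 1], [[0.2, 0.9, 0], -1, 1], [[0.4, 0.8, 0], 0, 1], [[0.5, 0.8, 0], 0, 1], [[0.5, 0.7, 0], 0, 1], [[0.4, 0.5, 0], 0, 1], [[0.2, 0.2, 0], 0, 1], [[0, 0, 0], 0, 1], [[0, 0, 0], 0, 1]])

```text
time: 15.6
ee_pos: [629.8, 213.0, 225.5]
orientation: [0.187, 0.982, -0.001, -0.001]
ft_force: [0.3, 0.0, -1.7]
gripper_width: 0.525
grasp_force: 61.5
```

```bash
cat > st.py <<'E'
from h import *
np.set_printoptions(precision=2,suppress=True)
s=env.observe(); R=Ro.from_quat(s["orientation"]).as_matrix(); yaw=np.arctan2(R[1,1],R[0,1])-np.pi/2
print("tcp",s["ee_pos"],"yaw",np.degrees(yaw),"f",s["ft_force"],"w",s["gripper_width"],s["grasp_force"],"t",s["time"],"tilt",R[:,2],s["joint_pos"])
E
cat > look.py <<'E'
from st import *
import sys
for n in ("scene","top","wrist"):
    c=cam(n)
    for k in ("tile","rosette","bat","lid"):
        for r in env.place_of(n,k)[:2]:
            p=np.array(r["location"])*W; print(n,k,p,round(r["confidence"],2),at_z(c,p,0)[:2])
    cv2.imwrite(f"pics/{sys.argv[1]}_{n}.png",c["img"])
E
python3 look.py L1
```

```text
tcp [629.85 212.96 225.46] yaw -21.530525102176195 f [ 0.26  0.03 -1.7 ] w 0.5248881843825195 61.54386520385742 t 15.6 tilt [-0. -0. -1.] [ 0.22  0.37  1.57 -0.    1.2  -0.97]
scene tile [420.29 248.8 ] 0.71 [553.16 263.44]
scene rosette [420.8 245.6] 0.92 [542.32 268.02]
scene bat [400.32 162.2 ] 0.91 [187.69 293.22]
scene lid [241.28 196.  ] 0.7 [ 285.73 -261.04]
scene lid [421.7  232.08] 0.56 [494.55 284.22]
top lid [414.98 284.2 ] 0.57 [ 283.11 -256.1 ]
wrist tile [320.38 242.32] 0.67 [680.82 191.54]
wrist rosette [321.73 278.  ] 0.63 [716.68 178.76]
wrist bat [318.98 280.52] 0.37 [718.28 175.22]
```

carry_out(deltas=[[[0, 0, -0.4], 0, 1], [[0, 0, -0.8], 0, 1], [[0, 0, -0.8], 0, 1], [[0, 0, -0.5], 0, 1], [[0, 0, -0.25], 0, 1], [[0, 0, -0.1], 0, 1], [[0, 0, -0.05], 0, 1], [[0, 0, 0], 0, 1], [[0, 0, 0], 0, 1], [[0, 0, 0], 0, 1]])

```text
time: 17.18
ee_pos: [632.0, 213.2, 112.6]
orientation: [0.187, 0.982, 0.001, 0.002]
ft_force: [1.1, -0.3, -0.7]
gripper_width: 0.53
grasp_force: 61.5
```

```bash
python3 - <<'E'
from st import *
w=cam("wrist"); cv2.imwrite("pics/p1.png",cv2.resize(w["img"][100:400,100:540],None,fx=1.7,fy=1.7,interpolation=2))
E
```

```text
tcp [631.96 213.19 112.55] yaw -21.582678947483473 f [ 1.12 -0.33 -0.72] w 0.5304670233570409 61.46627068519592 t 17.1833 tilt [ 0.  0. -1.] [ 0.22  0.51  1.62 -0.    1.01 -0.97]
```

View pics/p1.png

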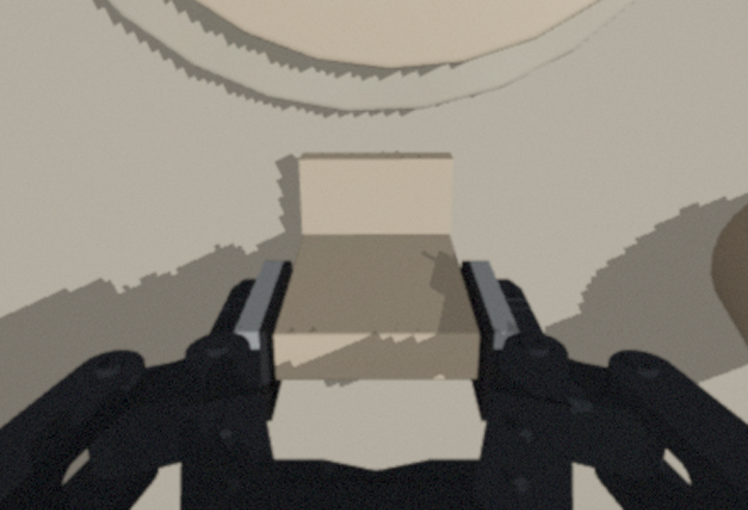

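carry_out(deltas=[[[0, 0, -0.09], 0, 1], [[0, 0, -0.05], 0, 1], [[-0.1, 0.04, 0], 0, 1], [[-0.1, 0.04, 0], 0, 1], [[0, 0, 0], 0, 1], [[0, 0, 0], 0, 1]])

```text
time: 17.73
ee_pos: [622.0, 216.3, 104.6]
orientation: [0.187, 0.982, -0.0, -0.0]
ft_force: [0.2, 0.1, -1.3]
gripper_width: 0.526
grasp_force: 61.5
```

carry_out(deltas=[[[-0.06, 0.024, 0], 0, 1], [[-0.06, 0.024, 0], 0, 1], [[-0.06, 0.024, 0.01], 0, 1], [[0, 0, 0], 0, 1], [[0, 0, 0], 0, 1]])

```text
time: 18.15
ee_pos: [618.6, 217.7, 105.7]
orientation: [0.187, 0.982, 0.0, 0.005]
ft_force: [7.4, -3.8, -5.7]
gripper_width: 0.529
grasp_force: 62.5
```

```bash
python3 st.py
```

```text
tcp [618.56 217.69 105.73] yaw -21.53526783351684 f [ 7.38 -3.83 -5.73] w 0.5290867369177582 62.49539136886597 t 18.15 tilt [ 0.01 -0.   -1.  ] [ 0.23  0.5   1.65 -0.    0.98 -0.96]
```

carry_out(deltas=[[[-0.05, 0.02, 0.015], 0, 1], [[-0.05, 0.02, 0.015], 0, 1], [[-0.05, 0.02, 0.015], 0, 1], [[-0.05, 0.02, 0.015], 0, 1], [[0, 0, 0], 0, 1], [[0, 0, 0], 0, 1]])

```text
time: 18.65
ee_pos: [612.0, 220.4, 109.2]
orientation: [0.187, 0.982, -0.0, 0.006]
ft_force: [9.3, -5.2, -4.8]
gripper_width: 0.529
grasp_force: 62.5
```

```bash
python3 st.py
```

```text
tcp [612.   220.35 109.17] yaw -21.51864515707268 f [ 9.35 -5.17 -4.81] w 0.5294665592588902 62.45115637779236 t 18.65 tilt [ 0.01 -0.   -1.  ] [ 0.24  0.48  1.67 -0.01  0.98 -0.95]
```

carry_out(deltas=[[[-0.05, 0.02, 0.012], 0, 1], [[-0.05, 0.02, 0.012], 0, 1], [[-0.05, 0.02, 0.012], 0, 1], [[-0.05, 0.02, 0.012], 0, 1], [[-0.05, 0.02, 0.012], 0, 1], [[-0.05, 0.02, 0.012], 0, 1], [[0, 0, 0], 0, 1], [[0, 0, 0], 0, 1]])

```text
time: 19.32
ee_pos: [600.6, 225.1, 112.9]
orientation: [0.187, 0.982, 0.0, 0.007]
ft_force: [9.3, -6.2, -2.7]
gripper_width: 0.527
grasp_force: 62.5
```

```bash
python3 - <<'E'
from st import *
import pickle
w=cam("wrist"); pickle.dump((w,s),open("p2.pkl","wb")); cv2.imwrite("pics/p2.png",cv2.resize(w["img"][100:400,100:540],None,fx=1.7,fy=1.7,interpolation=2))
E
```

```text
tcp [600.64 225.09 112.91] yaw -21.51364708828225 f [ 9.33 -6.19 -2.69] w 0.5269560401423027 62.52170205116272 t 19.3167 tilt [ 0.01 -0.   -1.  ] [ 0.25  0.46  1.69 -0.01  0.98 -0.94]
```

View pics/p2.png

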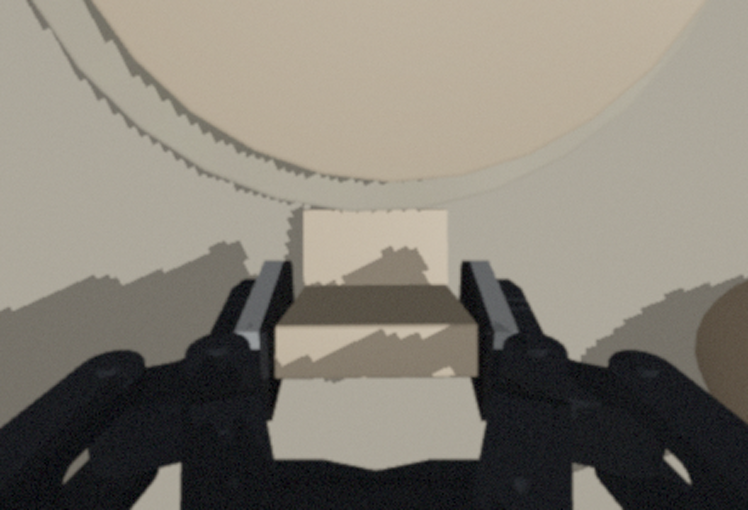

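```bash
cat > fit.py <<'E'
from h import *
from scipy.optimize import least_squares
# tool frame: tile -x -> tool +x ; tile z -> tool -z ; unknown tile origin (a: along tool x, b: along tool z), tilt th (top towards robot = +tool x)
def fit(img_rows,M,K):
    Mi=np.linalg.inv(M); pts=[(-30,8),(-6,8),(-6,64),(6,64)]
    def pr(p):
        a,b,th=p; o=[]
        for x,z in pts:
            X=x*np.cos(th)-z*np.sin(th); Z=x*np.sin(th)+z*np.cos(th)
            q=Mi@np.array([a-X,0,b-Z,1]); o.append(K[1,2]+K[1,1]*q[1]/q[2])
        return np.array(o)
    r=least_squares(lambda p:pr(p)-img_rows,[0,103,0.2]); return r.x,r.fun
E
python3 - <<'E'
from fit import *
np.set_printoptions(precision=2,suppress=True)
g=env.get_image("wrist"); M=np.array(g["mount"]); K=np.array(g["mtx"])
for rows in ((158,235,333,380),(209,285,324,378)):
    x,f=fit(100+np.array(rows)/1.7,M,K); a,b,t=x; print("a,b",a,b,"tilt",np.degrees(t),"res",f)
    # rosette in tool frame (x, z)
    X=8*np.cos(t)-28*np.sin(t); Z=8*np.sin(t)+28*np.cos(t); print("rosette tool",a-X,b-Z)
E
```

```text
a,b 0.22883840425832208 102.29837751896203 tilt 1.0926615016709416 res [ 0.38 -0.44 -0.34  0.38]
rosette tool -7.235764120848676 74.15091388292252
a,b -19.90084219421884 101.39902259769399 tilt 19.18872235291477 res [ 0.2  -0.22 -0.17  0.18]
rosette tool -18.25330967111494 72.32522620669415
```

carry_out(deltas=[[[-0.05, 0.02, 0.01], 0, 1], [[-0.05, 0.02, 0.01], 0, 1], [[-0.05, 0.02, 0.01], 0, 1], [[-0.04, 0.016, 0.01], 0, 1], [[0, 0, 0], 0, 1], [[0, 0, 0], 0, 1]])

```text
time: 19.92
ee_pos: [592.9, 228.1, 114.1]
orientation: [0.187, 0.982, 0.0, 0.007]
ft_force: [9.4, -4.9, -4.1]
gripper_width: 0.524
grasp_force: 62.3
```

```bash
python3 - <<'E'
from st import *
w=cam("wrist"); im=w["img"]; cv2.imwrite("pics/p3.png",im)
g=cv2.cvtColor(im,6).astype(float)
for c0,c1 in ((285,300),(322,340),(350,362)):
    r=g[:,c0:c1].mean(1); d=np.abs(np.gradient(r)); i=[k for k in range(200,350) if d[k]>5 and d[k]==d[k-2:k+3].max()]; print(c0,[(k,round(r[k+3]-r[k-3])) for k in i])
E
```

```text
tcp [592.89 228.11 114.06] yaw -21.517303922878316 f [ 9.43 -4.87 -4.07] w 0.5235021458296414 62.32163071632385 t 19.9167 tilt [ 0.01 -0.   -1.  ] [ 0.26  0.45  1.71 -0.01  0.98 -0.93]
285 [(236, 20), (266, -56), (280, -50), (290, 107), (307, -43), (323, 47)]
322 [(237, 20), (244, -48), (280, -51), (289, 110), (296, -59), (321, 40)]
350 [(236, 25), (280, -93), (289, 85), (295, -37), (321, 27)]
```

```bash
python3 - <<'E'
from fit import *
g=env.get_image("wrist"); M=np.array(g["mount"]); K=np.array(g["mtx"])
for rows in ((236,280,289.5,321.5),(236.5,280.5,289.5,322)):
    x,f=fit(np.array(rows),M,K); a,b,t=x; print(a,b,np.degrees(t),f)
E
```

```text
-28.345428424781144 100.73165881839941 26.275462227430925 [ 0.14606827 -0.15163987 -0.12884172  0.1328623 ]
-28.15522700503729 99.63950305020107 26.604654525342745 [ 0.02796475 -0.02899628 -0.02453919  0.02528369]
```

carry_out(deltas=[[[-0.05, 0.02, 0.01], 0, 1], [[-0.02, 0.008, 0], 0, 1], [[0, 0, 0], 0, 1], [[0, 0, 0], 0, 1], [[0.1, -0.04, 0], 0, 1], [[0.2, -0.08, 0], 0, 1], [[0.2, -0.08, 0.2], 0, 1], [[0, 0, 0.6], 0, 1], [[0, 0, 0.8], 0, 1], [[0, -0.2, 0.6], 0, 1], [[0, -0.2, 0.2], 0, 1], [[0, 0, 0], 0, 1]])

```text
time: 21.02
ee_pos: [607.0, 206.3, 212.2]
orientation: [0.188, 0.982, 0.001, 0.003]
ft_force: [0.7, -0.1, -1.0]
gripper_width: 0.526
grasp_force: 62.8
```

```bash
cat > pose.py <<'E'
from st import *
from fit import fit
w=cam("wrist"); M=np.array(env.get_image("wrist")["mount"]); im=w["img"]; cv2.imwrite("pics/p4.png",im)
g=cv2.cvtColor(im,6).astype(float)
for c0,c1 in ((285,300),(305,320),(322,340),(350,362)):
    r=g[:,c0:c1].mean(1); d=np.abs(np.gradient(r)); i=[k for k in range(200,350) if d[k]>4 and d[k]==d[k-2:k+3].max()]; print(c0,[(k,round(r[k+3]-r[k-3])) for k in i])
E
python3 pose.py
```

```text
tcp [607.03 206.34 212.23] yaw -21.638900694697952 f [ 0.68 -0.11 -0.95] w 0.5264217761657997 62.751123905181885 t 21.0167 tilt [ 0.01  0.   -1.  ] [ 0.22  0.33  1.65 -0.    1.15 -0.97]
285 [(238, 17), (267, -57), (282, -52), (290, 110), (307, -43), (322, 40)]
305 [(238, 16), (253, -41), (282, -53), (289, 109), (295, -48), (322, 42)]
322 [(238, 17), (244, -50), (282, -53), (289, 112), (296, -57), (322, 43)]
350 [(238, 19), (269, -13), (273, 4), (276, -14), (282, -91), (289, 77), (293, -15), (321, 41)]
```

```bash
cat > tgt.py <<'E'
from st import *
from fit import fit
import sys
g=env.get_image("wrist"); M=np.array(g["mount"]); K=np.array(g["mtx"])
x,f=fit(np.array(eval(sys.argv[1])),M,K); a,b,t=x; print("a,b,tilt",a,b,np.degrees(t),f)
X=8*np.cos(t)-28*np.sin(t); Z=8*np.sin(t)+28*np.cos(t); r=np.array([a-X,0,b-Z])
ros=s["ee_pos"]+R@r
L=np.array([714.2,25.7,209.6]); ax=np.array([766.5,4.9,240]); xh=ax-L; xh/=np.linalg.norm(xh)
print("lens yaw",np.degrees(np.arctan2(xh[1],xh[0])),"pitch",np.degrees(np.arcsin(xh[2])),"ros now",ros,"want",L-120*xh,"units",(L-120*xh-ros)/40)
E
python3 tgt.py "(238.5,282,289.5,322)"
```

```text
tcp [604.42 206.7  207.65] yaw -21.637092772145888 f [ 0.24  0.2  -1.55] w 0.5236130079046833 62.747204303741455 t 21.1167 tilt [-0.  0. -1.] [ 0.22  0.34  1.65  0.    1.15 -0.97]
a,b,tilt -29.62309998657901 100.18127272310146 27.426381726653116 [-0.09  0.1   0.08 -0.09]
lens yaw -21.68799007756219 pitch 28.374123027803126 ros now [626.46 197.92 135.97] want [616.09  64.72 152.57] units [-0.26 -3.33  0.41]
```

carry_out(deltas=[[[-0.26, -0.4, 0.41], 0, 1], [[0, -0.7, 0], 0, 1], [[0, -0.8, 0], 0, 1], [[0, -0.7, 0], 0, 1], [[0, -0.4, 0], 0, 1], [[0, -0.25, 0], 0, 1], [[0, -0.08, 0], 0, 1], [[0, 0, 0], 0, 1], [[0, 0, 0], 0, 1], [[0, 0, 0], 0, 1], [[0, 0, 0], 0, 1], [[0, 0, 0], 0, 1]])

```text
time: 22.17
ee_pos: [594.6, 74.8, 224.9]
orientation: [0.187, 0.982, 0.0, 0.0]
ft_force: [-0.4, 0.5, -2.3]
gripper_width: 0.53
grasp_force: 62.7
```

```bash
python3 tgt.py "(238.5,282,289.5,322)"; python3 pose.py; python3 - <<'E'
from h import *
import pickle
np.set_printoptions(precision=1,suppress=True)
C={n:cam(n) for n in ("scene","top")}
w=cam("wrist")
for n,c in list(C.items())+[("wrist",w)]:
    for k in ("lens","rosette","tile","camera_stand","lid","pot"):
        for r in env.place_of(n,k)[:1]: print(n,k,np.array(r["location"])*W,round(r["confidence"],2))
    print(n,"proj lens",proj(c,(714.2,25.7,209.6)),"ros",proj(c,(616,64.7,152.6)))
S=C["scene"]["img"]; p=proj(C["scene"],(660,40,180)).astype(int)
a=cv2.resize(S[p[1]-50:p[1]+50,p[0]-66:p[0]+66],(792,600),interpolation=cv2.INTER_CUBIC); cv2.imwrite("pics/fin.png",a); print(p-[66,50])
E
```

```text
tcp [594.57  74.83 224.86] yaw -21.515588989692965 f [-0.42  0.46 -2.3 ] w 0.529918831636552 62.70317316055298 t 22.1667 tilt [ 0.  0. -1.] [ 0.01  0.24  1.74  0.    1.16 -1.19]
a,b,tilt -29.62125902552078 100.18082254353293 27.42640226130042 [-0.09  0.1   0.08 -0.09]
lens yaw -21.68799007756219 pitch 28.374123027803126 ros now [616.73  66.1  153.22] want [616.09  64.72 152.57] units [-0.02 -0.03 -0.02]
tcp [594.58  74.69 224.93] yaw -21.523267314040645 f [-0.32  0.99 -1.  ] w 0.5217868492839922 62.70361661911011 t 22.2167 tilt [ 0.  0. -1.] [ 0.01  0.24  1.74  0.    1.16 -1.19]
285 [(205, -19), (238, 71), (267, -56), (282, -52), (290, 110), (307, -46), (322, 13), (327, -88)]
305 [(238, 16), (253, -33), (261, -28), (282, -52), (290, 111), (298, -32), (302, -40), (321, -85), (327, 32)]
322 [(238, 18), (246, -55), (282, -51), (289, 111), (299, -45), (321, -82), (327, 28)]
350 [(238, 20), (272, -20), (282, -96), (289, 67), (293, -9), (321, 41), (331, -65), (337, -24)]
scene lens [356.4 268.2] 0.8
scene rosette [359.8 242.7] 0.92
scene tile [361.3 251.2] 0.94
scene camera_stand [345.4 328.7] 0.61
scene lid [418.9 227.7] 0.76
scene pot [236.9 261.2] 0.94
scene proj lens [352.9 266. ] ros [360.8 242.8]
top lens [308.  107.7] 0.79
top camera_stand [317.2 114.3] 0.9
top lid [221.1 212.5] 0.9
top pot [414.5 191.7] 0.79
top proj lens [308.  109.2] ros [293.3 155.7]
wrist tile [315.3 357.9] 0.69
wrist camera_stand [317.3 357.8] 0.85
wrist proj lens [319.3 610.4] ros [320.  312.1]
[288 202]
```

View pics/fin.png

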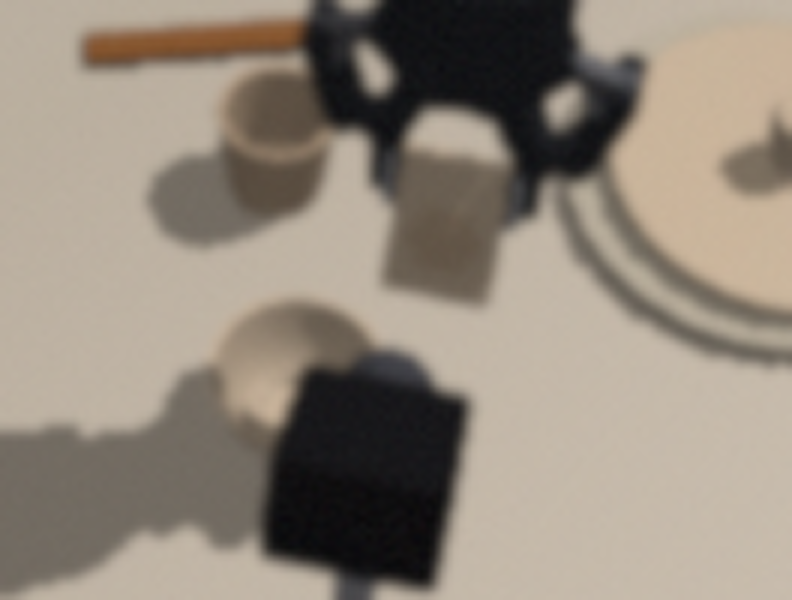

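Tile (crop (440,225)) faces the camera box squarely, with edges parallel to the box. Apply a last small correction, settle, and hand in.

carry_out(deltas=[[[-0.01, -0.03, -0.02], 0, 1], [[0, 0, 0], 0, 1], [[0, 0, 0], 0, 1], [[0, 0, 0], 0, 1], [[0, 0, 0], 0, 1], [[0, 0, 0], 0, 1], [[0, 0, 0], 0, 1], [[0, 0, 0], 0, 1]])

```text
time: 24.03
ee_pos: [594.2, 72.7, 224.1]
orientation: [0.187, 0.982, 0.0, 0.0]
ft_force: [-0.2, 0.1, -1.1]
gripper_width: 0.527
grasp_force: 62.7
```

```bash
python3 tgt.py "(238.5,282,289.5,322)"; python3 -c "
from workcell import env
print(env.close_job())"
```

```text
tcp [594.19  72.7  224.06] yaw -21.588233365878025 f [-0.23  0.09 -1.06] w 0.5273428498784131 62.70492911338806 t 24.0333 tilt [ 0.  0. -1.] [ 0.    0.24  1.74  0.    1.16 -1.19]
a,b,tilt -29.621885005732874 100.18096572680906 27.42637885290286 [-0.09  0.1   0.08 -0.09]
lens yaw -21.68799007756219 pitch 28.374123027803126 ros now [616.35  63.93 152.42] want [616.09  64.72 152.57] units [-0.01  0.02  0.  ]
the job is handed in; nothing more can be done
None
```

Job handed in at about 24 s (no verdict came back): the lid is on the smaller bat, and the tile is held still in front of the lens, rosette within about 1 mm of its 12 cm target and tilted back about 27° (lens about 28°) by my measurements; I tilted it in the grip by pushing its foot against the bat's edge.

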